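Bring the cream round to the mug

TASK

Turn the revolving condiment stand by pushing one of the spokes of its cross handle with a fingertip, until the cream pot (the squat open pot) has come round to the coffee mug on the table and stands on the straight line between the stand's middle and the mug. Do not lift or touch the mug or the four things on the stand, keep those four standing on it, and leave the mug and everything else on the table where it is.

Things in the scene. Friction and masses are not known exactly. Their poses are not given: they have to be found in the camera images.
- carousel: the revolving condiment stand's heavy fixed foot, a low disc; origin on the stand's upright turning axis at table height, x axis level and pointing towards the coffee mug. On it turns a round wooden tray (244 mm across, floor 27 mm and rim 35 mm above the table)
- hub (a point): the middle of the cross handle, on the turning axis, 175 mm above the table; the hub is 38 mm across and its top is 18 mm above this point, the highest of the stand
- spoke_end (a point): centre of the ball at the end of one of the four equal spokes, 92 mm from the hub's centre and level with it. The spokes are round bars of 12 mm, 90 degrees apart, each with an 18 mm ball at the end; they pass 46 mm or more above everything that stands on the tray.
- cream_pot_mid (a point): centre (half-way up) of the cream pot, a squat round open pot without a lid, 68 mm across and 66 mm tall, standing loose on the tray about 65 mm from the axis
- sprinkle_jar_mid (a point): centre of the sprinkle jar with a wide screw lid, 54 mm across, 75 mm tall, loose on the tray about 65 mm from the axis
- sugar_tin_mid (a point): centre of the sugar tin, a squarish canister with rounded corners and a lid with a knob, 72 mm wide, 85 mm tall with the knob, loose on the tray about 65 mm from the axis
- mustard_jar_mid (a point): centre of the mustard jar, a slim round jar with a closed cap, 46 mm across, 90 mm tall, loose on the tray about 65 mm from the axis
- coffee_mug_mid (a point): centre of the coffee mug's cup (handle not counted), half-way up; the mug stands loose on the table beside the stand, cup 92 mm across, 95 mm tall, handle pointing away from the stand and reaching 80 mm from the cup's centre; the cup's centre is about 190 mm from the stand's axis
- coffee_mug: the coffee mug itself, origin at table height about 17 mm from the cup's centre towards the handle
- carousel_tray: the level four-spoke cross handle on top of a slim upright stem (18 mm across) that rises from the round wooden tray; origin on the axis at the tray's underside, x and y axes along the spokes. Cross, stem and tray turn together about the upright axis, either way without limit, with light friction (about 1 N at the spoke ends), stay where they are left, and carry the things on the tray along
- cream_pot: the cream pot itself, origin under its centre, on the tray's floor
- sprinkle_jar: the sprinkle jar itself, origin under its centre, on the tray's floor
- sugar_tin: the sugar tin itself, origin under its centre, on the tray's floor
- mustard_jar: the mustard jar itself, origin under its centre, on the tray's floor

How it is judged (in metres and radians):
On the way:
1. the fingers push on the cross handle's spokes ((contact force between the fingers and carousel_tray_c14 above 0.3 N or contact force between the fingers and carousel_tray_c15 above 0.3 N or contact force between the fingers and carousel_tray_c16 above 0.3 N or contact force between the fingers and carousel_tray_c17 above 0.3 N or contact force between the fingers and carousel_tray_c18 above 0.3 N or contact force between the fingers and carousel_tray_c19 above 0.3 N or contact force between the fingers and carousel_tray_c20 above 0.3 N or contact force between the fingers and carousel_tray_c21 above 0.3 N)), for 0.02 s.
At the end, for the whole second after the job is handed in: The cream pot is at rest on the mug's side of the tray, its centre within 20 mm of the line from the stand's axis to the mug; all four things stand upright on the tray, and the mug and the other things on the table have not been moved by more than 15 mm (y of cream_pot_mid in the frame of carousel between -0.02 and 0.02 m and x of cream_pot_mid in the frame of carousel above 0.045 m and linear speed of cream_pot below 0.02 m/s and horizontal distance between each of cream_pot_mid, sprinkle_jar_mid, sugar_tin_mid, mustard_jar_mid and hub below 0.1 m and angle between each of cream_pot_mid, sprinkle_jar_mid, sugar_tin_mid, mustard_jar_mid's own z axis and vertical below 0.2 rad and distance of each of coffee_mug, kitchen_roll, water_bottle, beer_bottle, tumbler_b from where it was at the start of the episode below 0.015 m); the robot touches nothing.
It fails at once if the robot touches something that stands on the tray, or the mug (contact force between any of the fingers, the arm and cream_pot above 0.5 N or contact force between any of the fingers, the arm and sprinkle_jar above 0.5 N or contact force between any of the fingers, the arm and sugar_tin above 0.5 N or contact force between any of the fingers, the arm and mustard_jar above 0.5 N or contact force between any of the fingers, the arm and coffee_mug above 0.5 N).
It fails at once if something on the tray is lifted, tipped or pushed off (height (world z) of cream_pot_mid above 0.08 m or height (world z) of sprinkle_jar_mid above 0.0845 m or height (world z) of sugar_tin_mid above 0.0895 m or height (world z) of mustard_jar_mid above 0.092 m or not (horizontal distance between cream_pot_mid and hub below 0.1 m) or not (angle between cream_pot_mid's own z axis and vertical below 0.2 rad) or not (horizontal distance between sprinkle_jar_mid and hub below 0.1 m) or not (angle between sprinkle_jar_mid's own z axis and vertical below 0.2 rad) or not (horizontal distance between sugar_tin_mid and hub below 0.1 m) or not (angle between sugar_tin_mid's own z axis and vertical below 0.2 rad) or not (horizontal distance between mustard_jar_mid and hub below 0.1 m) or not (angle between mustard_jar_mid's own z axis and vertical below 0.2 rad)).
It fails at once if a bystander on the table is moved or lifted (distance of any of coffee_mug, kitchen_roll, water_bottle, beer_bottle, tumbler_b from where it was at the start of the episode above 0.02 m).
It also fails if it takes over 51 s, if anything falls off the work surface, if the arm or the gripper's body presses on something with over 40 N, if the wrist force passes 120 N, or if a joint passes its speed limit or range.

ROBOT

A 7-joint arm with a two-finger parallel gripper is mounted at the origin on a cart in front of the work surface, level with it; the furniture and walls round the work are solid. World frame = base frame: x ahead of the robot, y to its left, z up, the work surface at z = 0. Lengths are in m, angles in degrees, forces in N, time in s.
With the tool pointing down it reaches from about 0.425 to 0.875 m from the base axis. Payload 4.7 kg.
Tool frame: the origin (TCP) lies between the finger pads; the fingertips stand 17 mm ahead of it and the grasp point (between the pads) lies 2 mm behind it; z points along the fingers, y is the line along which they close (so a half turn about z gives the same grasp; the last joint's range is limited). The gripper opens to 87 mm and grips with 3 to 60 N. Pads are 19 mm wide; open, the fingers measure 117 mm over their backs; the gripper's body (75 mm by 190 mm) begins 51 mm behind the grasp point.
Start: joints at [-73.161, 18.392, -4.016, 83.108, 1.295, 78.541, -3.26], TCP at [0.18, 0.625, 0.24] pointing down, gripper open.
Joint ranges: [-163.93, 163.93], [-17.29, 119.83], [-79.2, 71.16], [3.27, 140.29], [-89.18, 269.18], [5.43, 117.66], [-154.24, 154.24]. Speed limits (degrees/s): [147.25, 147.25, 180, 180, 180, 180, 180].

INTERFACE

Orientations are given as [roll, pitch, yaw] about the fixed x, y, z axes, in that order (R = Rz(yaw) Ry(pitch) Rx(roll)).
In Python, from cell import env, cams gives the robot as it stands.
- The arm moves only by the shell command python3 -m pendant 'ROWS' [FORCE]. ROWS is JSON, a list of rows, each an object of numbers: "tx", "ty", "tz": the shift along the tool's x, y, z each as a share of 0.05 m, from -1 to 1; "spin": the turn about the tool's z as a share of 4 degrees, from -1 to 1; "claw": the closure, from 0 (fully open) to 1 (shut). A call has 1 to 10 rows; each row shifts and turns the commanded pose from where the row before left it, along the tool's axes as they then stand; what a row does not reach is not made up. A row lasts 1/8 s, in which the tool goes at most 62.5 mm and 10.7 degrees, less where a joint would pass 70% of its speed; a pose out of reach is approached as far as the arm can. A call with a number of a shift or a turn outside -1 to 1 is refused whole. A call with a gripper value outside its range is refused whole. The fingers move at their own pace and stop on an object; FORCE is the grip in N (left out, the last holds). Time passes only in rows, so rows that do not move let the fingers close. It gives the time, the measured TCP pose, the force, the opening and the grip force at its end, in the units of the state.
- env.get_obs(): the state, without advancing time (a new reading comes with each control period).
- cams.read_camera(name): name is "scene" or "top" or "wrist"; returns the picture (420x560x3 uint8, red, green, blue); there is no depth.
- cams.camera_info(name): a dict with "fx", "fy", "cx", "cy" (pixels), "rvec" (rotation vector, rad) and "tvec" (3), from world to camera coordinates, as OpenCV has them. Camera axes: x right, y down, z forward; pixel columns grow to the right and rows downward; lengths in m; the calibration is good to about 2 mm. A picture is of the moment at which its call begins: read the wrist's pose just before it. camera_info takes no time and is no camera call; for the wrist camera it gives the pose at the moment of the call.
- env.sign_off(): hands the job in; it is judged then, once.
The state is a dict: "time_s": time; "qpos": joint angles; "joint_velocities": joint speeds; "effort": joint torques, N m; "tool_pos": TCP position; "tool_rot": TCP orientation; "force": force on the tool from outside, world axes, zero at the start; "wrist_torque": the same for the moment, N m; "grip_width": finger opening in m; "grasp_force": force on a finger pad.
Only numpy, scipy, OpenCV 4.12 (cv2) and the standard library are available. Lean on these libraries where they do the work, as an engineer would, in place of code of your own. Each camera call takes 0.05 s, during which the arm holds its last target. There are 200 camera calls.

## Working session

There is one attempt and no reset: what is moved stays moved. The work goes in short steps, Python scripts to look and compute and a shell command to move; the robot and the scene stay as the last step left them, time stands still between calls to the robot, and variables do not carry over. Pictures are saved under pics/ and viewed, at most 10 in all, crops included, and the job is handed in when it is done.

```bash
mkdir -p pics
python3 - <<'E'
from cell import env,cams
import cv2,numpy as np
for n in ("scene","top"):
    im=cams.read_camera(n); cv2.imwrite(f"pics/{n}0.png",cv2.cvtColor(im,cv2.COLOR_RGB2BGR))
    c=cams.camera_info(n); R=cv2.Rodrigues(np.array(c["rvec"]))[0]
    print(n,c, -R.T@np.array(c["tvec"]))
o=env.get_obs(); print(o["time_s"],o["tool_pos"],o["tool_rot"])
E
```

```text
scene {'fx': 500.19432229687936, 'fy': 500.19432229687936, 'cx': 278.0589423545806, 'cy': 204.7878658688901, 'rvec': array([ 1.89186158, -0.56527849,  0.38534749]), 'tvec': array([-0.5076828 ,  0.22364149,  0.8564029 ])} [ 0.03176497 -0.87164776  0.52953227]
top {'fx': 521.6689518968875, 'fy': 521.6689518968875, 'cx': 285.20011580520895, 'cy': 208.7440213125929, 'rvec': array([ 2.16489645, -2.2276422 ,  0.08646719]), 'tvec': array([-0.06733259,  0.56090874,  1.18694582])} [ 0.4826025  -0.06386726  1.22106858]
0.1 [0.17944869 0.62425621 0.23857837] [-1.79902199e+02  5.17643187e-03  1.63966054e+02]
```

View pics/scene0.png

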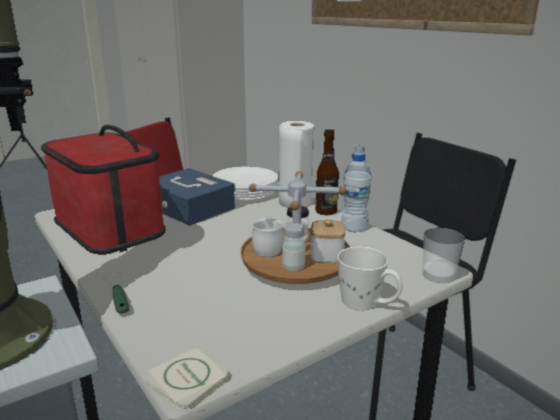

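View pics/top0.png

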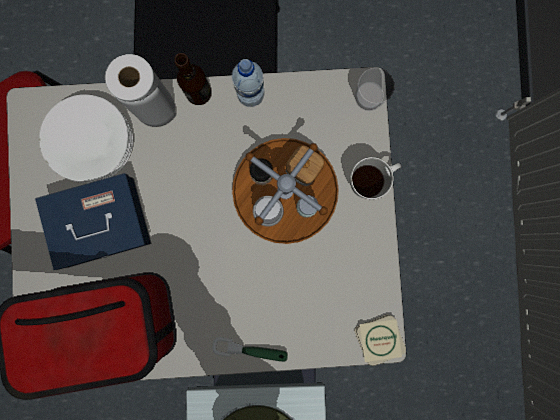

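The top view shows the hub at about (287,184), spokes ending near (249,155), (325,155), (323,211) and (252,217), the white cream pot near (268,207), and the mug near (369,180), to its right. I'll enlarge it to measure.

```bash
cat > h.py <<'E'
import cv2,numpy as np
from cell import env,cams
def ray(n,u,v):
    c=cams.camera_info(n); R=cv2.Rodrigues(np.array(c["rvec"]))[0]
    d=R.T@np.array([(u-c["cx"])/c["fx"],(v-c["cy"])/c["fy"],1]); return -R.T@np.array(c["tvec"]),d/np.linalg.norm(d)
def at(n,u,v,z):
    o,d=ray(n,u,v); return o+d*(z-o[2])/d[2]
def tri(a,b):
    (o1,d1),(o2,d2)=ray(*a),ray(*b)
    s=np.linalg.lstsq(np.c_[d1,-d2],o2-o1,rcond=None)[0]
    p,q=o1+s[0]*d1,o2+s[1]*d2; return (p+q)/2,np.linalg.norm(p-q)
def crop(n,f,x0,y0,x1,y1,k):
    im=cams.read_camera(n)[y0:y1,x0:x1]
    cv2.imwrite(f,cv2.cvtColor(cv2.resize(im,None,fx=k,fy=k,interpolation=cv2.INTER_CUBIC),cv2.COLOR_RGB2BGR))
E
python3 - <<'E'
from h import *
crop("top","pics/t1.png",225,120,415,250,4)
crop("scene","pics/s1.png",235,150,415,310,3.75)
E
```

```text
(no output)
```

View pics/t1.png

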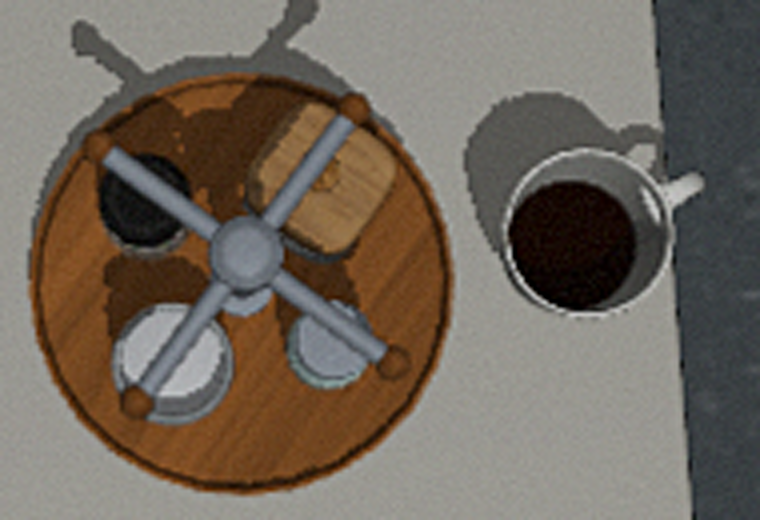

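View pics/s1.png

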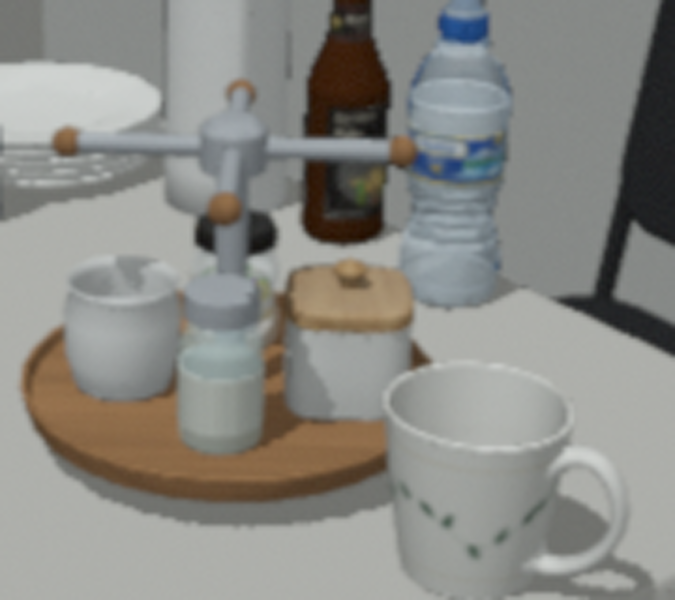

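Top crop (4x, offset 225,120): balls at (97,145), (355,106), (395,362) and (138,402), hub (247,253), pot rim centre (173,363), mug rim centre (588,232). Scene crop (3.75x, offset 235,150): the same balls at (240,93), (402,150), (225,208) and (66,140). The pot sits under the left ball, next to the sprinkle jar.

Run:
```python
from h import *
T=lambda u,v:("top",225+u/4,120+v/4)
S=lambda u,v:("scene",235+u/3.75,150+v/3.75)
B=[]
for n,a,b in [("far",(97,145),(240,93)),("right",(355,106),(402,150)),("near",(395,362),(225,208)),("left",(138,402),(66,140)),("pot",(173,363),(123,275)),("mug",(588,232),(478,402))]:
    p,e=tri(T(*a),S(*b)); print(n,p.round(4),round(e,4))
    if len(B)<4:B.append(p)
hub=np.mean(B,0);print("hub",hub,[np.linalg.norm(b-hub).round(3) for b in B],[np.degrees(np.arctan2(*(b-hub)[1::-1])).round(1) for b in B])
tray=at(*T(242,283),.035);print("tray",tray)
pot=at(*T(173,363),.093);mug=at(*T(588,232),.095)
for n,p in(("pot",pot),("mug",mug)): d=p-hub;print(n,p.round(3),np.hypot(*d[:2]).round(3),np.degrees(np.arctan2(d[1],d[0])).round(1))
for n,u,v,z in(("kroll",130,75,.27),("beer",181,58,.2),("water",246,66,.2),("mustard",225+145/4,120+193/4,.117),("sprink",225+330/4,120+340/4,.102),("tin",225+325/4,120+175/4,.105)):
    p=at("top",u,v,z);print(n,p.round(3),np.degrees(np.arctan2(*(p-hub)[1::-1])).round(1))
```

```text
far [ 0.657  -0.0109  0.1729] 0.0011
right [ 0.6728 -0.1417  0.1742] 0.0022
near [ 0.5426 -0.1579  0.1741] 0.0014
left [ 0.5262 -0.0283  0.1742] 0.0012
pot [ 0.551  -0.0455  0.0928] 0.0007
mug [ 0.6154 -0.2728  0.0939] 0.001
hub [ 0.59964797 -0.0846765   0.17385014] [np.float64(0.093), np.float64(0.093), np.float64(0.093), np.float64(0.093)] [np.float64(52.2), np.float64(-37.9), np.float64(-127.9), np.float64(142.5)]
tray [ 0.5988381  -0.08493651  0.035     ]
pot [ 0.551 -0.045  0.093] 0.063 141.2
mug [ 0.616 -0.273  0.095] 0.189 -85.2
kroll [0.799 0.2   0.27 ] 55.1
beer [0.854 0.118 0.2  ] 38.6
water [ 0.835 -0.011  0.2  ] 17.5
mustard [ 0.64  -0.033  0.117] 51.7
sprink [ 0.56  -0.13   0.102] -130.9
tin [ 0.649 -0.13   0.105] -42.5
```

Heights and radii check out: balls at z 0.174, spoke radius 93 mm, pot rim 0.093, mug 189 mm away. The pot is at 141° and the mug at -85°, so the stand has to turn +134° (counter-clockwise). I'll raise the arm, close the fingers and cross over.

```bash
python3 -m pendant '[{"tz":-1,"claw":1},{"tz":-1,"claw":1},{"tz":-1,"claw":1},{"tz":-1,"claw":1},{"claw":1}]' 10
python3 -m pendant '[{"tx":-0.72,"ty":-0.63,"claw":1},{"tx":-0.72,"ty":-0.63,"claw":1},{"tx":-0.72,"ty":-0.63,"claw":1},{"tx":-0.72,"ty":-0.63,"claw":1},{"tx":-0.72,"ty":-0.63,"claw":1},{"tx":-0.72,"ty":-0.63,"claw":1},{"tx":-0.72,"ty":-0.63,"claw":1},{"tx":-0.72,"ty":-0.63,"claw":1},{"claw":1}]'
```

```text
invalid input at $[0]: expected keys tx, ty, tz, spin, claw
invalid input at $[0]: expected keys tx, ty, tz, spin, claw
```

All five keys are required.

```bash
python3 -m pendant '[{"tx":0,"ty":0,"tz":-1,"spin":0,"claw":1},{"tx":0,"ty":0,"tz":-1,"spin":0,"claw":1},{"tx":0,"ty":0,"tz":-1,"spin":0,"claw":1},{"tx":0,"ty":0,"tz":-1,"spin":0,"claw":1},{"tx":0,"ty":0,"tz":0,"spin":0,"claw":1}]' 10
python3 -m pendant '[{"tx":-0.72,"ty":-0.63,"tz":0,"spin":0,"claw":1},{"tx":-0.72,"ty":-0.63,"tz":0,"spin":0,"claw":1},{"tx":-0.72,"ty":-0.63,"tz":0,"spin":0,"claw":1},{"tx":-0.72,"ty":-0.63,"tz":0,"spin":0,"claw":1},{"tx":-0.72,"ty":-0.63,"tz":0,"spin":0,"claw":1},{"tx":-0.72,"ty":-0.63,"tz":0,"spin":0,"claw":1},{"tx":-0.72,"ty":-0.63,"tz":0,"spin":0,"claw":1},{"tx":-0.72,"ty":-0.63,"tz":0,"spin":0,"claw":1},{"tx":0,"ty":0,"tz":0,"spin":0,"claw":1}]'
```

```text
time_s: 0.82
tool_pos: [0.1797, 0.6257, 0.4446]
tool_rot: [179.5, -0.0, 164.0]
force: [0.5, 0.4, -0.2]
grip_width: 0.045
grasp_force: 0.0
time_s: 1.95
tool_pos: [0.3892, 0.2987, 0.4389]
tool_rot: [-179.9, 0.0, 163.5]
force: [-0.3, 0.9, 0.3]
grip_width: 0.0005
grasp_force: 0.0
```

```bash
python3 -m pendant '[{"tx":-0.71,"ty":-0.63,"tz":0,"spin":0,"claw":1},{"tx":-0.71,"ty":-0.63,"tz":0,"spin":0,"claw":1},{"tx":-0.71,"ty":-0.63,"tz":0,"spin":0,"claw":1},{"tx":-0.71,"ty":-0.63,"tz":0,"spin":0,"claw":1},{"tx":-0.71,"ty":-0.63,"tz":0,"spin":0,"claw":1},{"tx":-0.71,"ty":-0.63,"tz":0,"spin":0,"claw":1},{"tx":-0.71,"ty":-0.63,"tz":0,"spin":0,"claw":1},{"tx":-0.71,"ty":-0.63,"tz":0,"spin":0,"claw":1},{"tx":0,"ty":0,"tz":0,"spin":0,"claw":1},{"tx":0,"ty":0,"tz":0,"spin":0,"claw":1}]'
```

```text
time_s: 3.2
tool_pos: [0.5899, -0.016, 0.4385]
tool_rot: [180.0, -0.1, 164.1]
force: [1.0, 0.9, 0.1]
grip_width: 0.0006
grasp_force: 0.0
```

```bash
python3 -m pendant '[{"tx":0,"ty":0,"tz":0.89,"spin":0,"claw":1},{"tx":0,"ty":0,"tz":0.89,"spin":0,"claw":1},{"tx":0,"ty":0,"tz":0.89,"spin":0,"claw":1},{"tx":0,"ty":0,"tz":0.89,"spin":0,"claw":1},{"tx":0,"ty":0,"tz":0.89,"spin":0,"claw":1},{"tx":0,"ty":0,"tz":0.89,"spin":0,"claw":1},{"tx":0,"ty":0,"tz":0,"spin":0,"claw":1},{"tx":0,"ty":0,"tz":0,"spin":0,"claw":1}]'
python3 - <<'E'
from h import *
from scipy.spatial.transform import Rotation as Ro
o=env.get_obs();p=np.array(o["tool_pos"]);R=Ro.from_euler("xyz",o["tool_rot"],degrees=True).as_matrix()
hub=np.array([.5996,-.0847]);a=np.radians(np.linspace(98,258,20))
w=np.c_[hub[0]+.066*np.cos(a),hub[1]+.066*np.sin(a),np.full(20,.172)]
w=np.vstack([p,w]);print(p,(np.diff(w,axis=0)@R/.05).round(2).tolist())
crop("scene","pics/s2.png",215,100,415,310,2.8)
E
```

```text
time_s: 4.2
tool_pos: [0.591, -0.0163, 0.1744]
tool_rot: [179.9, 0.1, 164.1]
force: [0.5, 0.4, 0.5]
grip_width: 0.0005
grasp_force: 0.0
[ 0.59096463 -0.01629171  0.17439389] [[-0.01, -0.06, 0.05], [0.17, -0.09, -0.0], [0.16, -0.12, -0.0], [0.14, -0.14, -0.0], [0.12, -0.16, -0.0], [0.09, -0.17, -0.0], [0.07, -0.18, -0.0], [0.04, -0.19, -0.0], [0.01, -0.19, -0.0], [-0.02, -0.19, -0.0], [-0.05, -0.19, -0.0], [-0.07, -0.18, -0.0], [-0.1, -0.17, -0.0], [-0.12, -0.15, 0.0], [-0.14, -0.13, 0.0], [-0.16, -0.11, 0.0], [-0.17, -0.08, 0.0], [-0.19, -0.06, 0.0], [-0.19, -0.03, 0.0], [-0.19, -0.0, 0.0]]
```

View pics/s2.png

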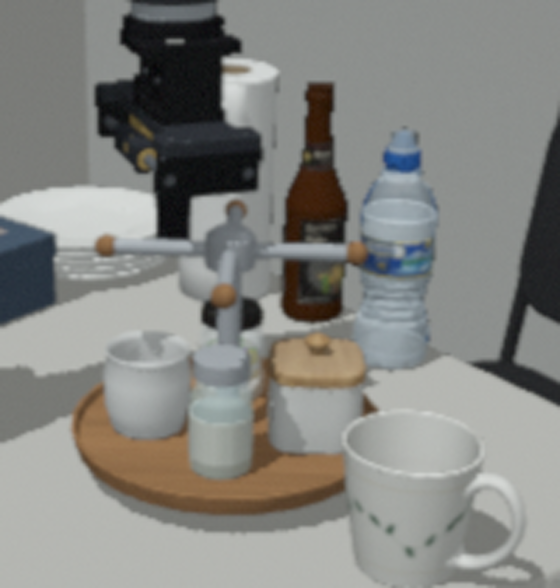

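The fingers are down between the left and far spokes, around (172,220), just behind the left spoke, and clear of everything. Now I'll push.

```bash
python3 -m pendant '[{"tx":0,"ty":-0.06,"tz":0.05,"spin":0,"claw":1},{"tx":0.17,"ty":-0.09,"tz":0,"spin":0,"claw":1},{"tx":0.16,"ty":-0.12,"tz":0,"spin":0,"claw":1},{"tx":0.14,"ty":-0.14,"tz":0,"spin":0,"claw":1},{"tx":0.12,"ty":-0.16,"tz":0,"spin":0,"claw":1},{"tx":0.09,"ty":-0.17,"tz":0,"spin":0,"claw":1},{"tx":0.07,"ty":-0.18,"tz":0,"spin":0,"claw":1},{"tx":0.04,"ty":-0.19,"tz":0,"spin":0,"claw":1},{"tx":0.01,"ty":-0.19,"tz":0,"spin":0,"claw":1},{"tx":-0.02,"ty":-0.19,"tz":0,"spin":0,"claw":1}]'
python3 -c "
from h import *
crop('top','pics/t2.png',225,120,415,250,4)"
```

```text
time_s: 5.5
tool_pos: [0.5315, -0.0788, 0.1699]
tool_rot: [180.0, -0.1, 164.0]
force: [1.8, 3.0, 0.4]
grip_width: 0.0005
grasp_force: 1.3
```

View pics/t2.png

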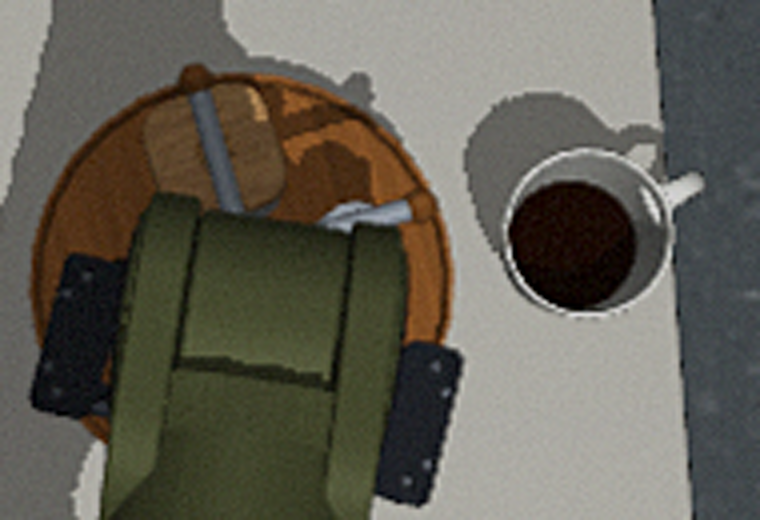

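The stand turns as planned: the tin's spoke ball moved from (355,106) to (193,75), with the things still standing. I'll continue the arc.

```bash
python3 -m pendant '[{"tx":-0.05,"ty":-0.19,"tz":0,"spin":0,"claw":1},{"tx":-0.07,"ty":-0.18,"tz":0,"spin":0,"claw":1},{"tx":-0.1,"ty":-0.17,"tz":0,"spin":0,"claw":1},{"tx":-0.12,"ty":-0.15,"tz":0,"spin":0,"claw":1},{"tx":-0.14,"ty":-0.13,"tz":0,"spin":0,"claw":1},{"tx":-0.16,"ty":-0.11,"tz":0,"spin":0,"claw":1},{"tx":-0.17,"ty":-0.08,"tz":0,"spin":0,"claw":1},{"tx":-0.16,"ty":-0.05,"tz":0,"spin":0,"claw":1},{"tx":-0.1,"ty":-0.02,"tz":0,"spin":0,"claw":1},{"tx":0,"ty":0,"tz":0,"spin":0,"claw":1}]'
python3 -c "
from h import *
crop('top','pics/t3.png',225,120,415,250,4)
crop('scene','pics/s3.png',215,100,415,310,2.8)"
```

```text
time_s: 6.8
tool_pos: [0.5692, -0.146, 0.1702]
tool_rot: [-179.9, 0.1, 163.9]
force: [-0.5, 0.1, 0.8]
grip_width: 0.0001
grasp_force: 0.0
```

View pics/t3.png

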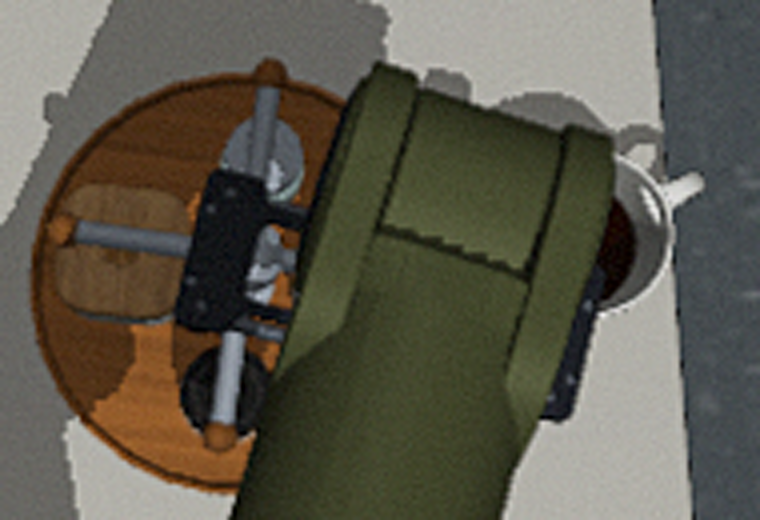

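Balls now at (60,228) for the tin, (270,70) for the sprinkle jar and (220,436) for the mustard jar. I'll work out the angle.

Run:
```python
from h import *
hub=np.array([.5996,-.0847])
for u,v,a0 in((60,228,-37.9),(270,70,-127.9),(220,436,52.2)):
    d=at("top",225+u/4,120+v/4,.174)[:2]-hub; print(((np.degrees(np.arctan2(d[1],d[0]))-a0)%360).round(1),np.hypot(*d))
```

```text
118.2 0.0945223883216233
118.7 0.09492004320530076
118.1 0.09241797363654085
```

```bash
python3 -m pendant '[{"tx":-0.1,"ty":0.01,"tz":0,"spin":0,"claw":1},{"tx":-0.13,"ty":0.01,"tz":0,"spin":0,"claw":1},{"tx":-0.12,"ty":0.01,"tz":0,"spin":0,"claw":1},{"tx":-0.07,"ty":0.01,"tz":0,"spin":0,"claw":1},{"tx":0,"ty":0,"tz":0,"spin":0,"claw":1},{"tx":0,"ty":0,"tz":0,"spin":0,"claw":1},{"tx":0.2,"ty":0,"tz":0,"spin":0,"claw":1},{"tx":0,"ty":0,"tz":0,"spin":0,"claw":1}]'
python3 -m pendant '[{"tx":0,"ty":0,"tz":-0.6,"spin":0,"claw":1},{"tx":0,"ty":0,"tz":-1,"spin":0,"claw":1},{"tx":0,"ty":0,"tz":-1,"spin":0,"claw":1},{"tx":0,"ty":0,"tz":-1,"spin":0,"claw":1},{"tx":0,"ty":1,"tz":-0.5,"spin":0,"claw":1},{"tx":0,"ty":1,"tz":0,"spin":0,"claw":1},{"tx":0,"ty":1,"tz":0,"spin":0,"claw":1},{"tx":0,"ty":1,"tz":0,"spin":0,"claw":1},{"tx":0,"ty":1,"tz":0,"spin":0,"claw":1},{"tx":0,"ty":1,"tz":0,"spin":0,"claw":1}]'
python3 -c "
from h import *
crop('top','pics/t4.png',225,120,415,250,4)
crop('scene','pics/s4.png',215,100,415,310,2.8)"
```

```text
time_s: 7.9
tool_pos: [0.5789, -0.1461, 0.1701]
tool_rot: [180.0, -0.0, 164.0]
force: [0.2, -0.4, -0.1]
grip_width: 0.0001
grasp_force: 0.0
time_s: 9.15
tool_pos: [0.6628, 0.1437, 0.3753]
tool_rot: [180.0, 0.0, 164.0]
force: [1.0, 0.4, -0.2]
grip_width: 0.0006
grasp_force: 0.0
```

View pics/t4.png

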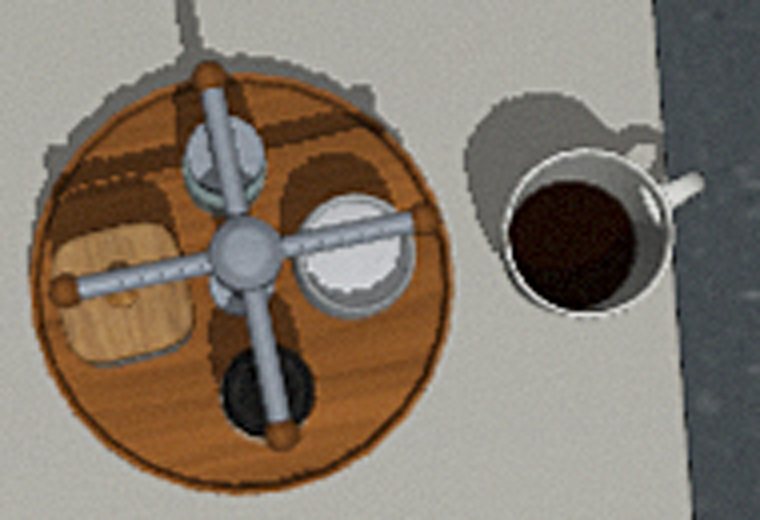

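View pics/s4.png

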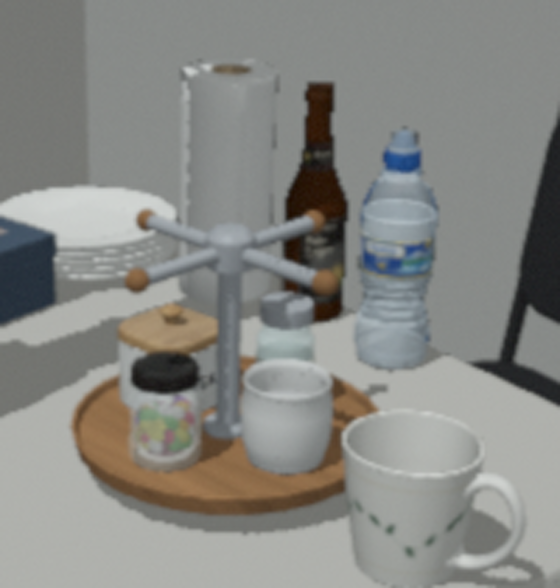

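The pot (rim centre about (355,255) in the top crop) now faces the mug, whose place is unchanged at (588,232), and everything stands upright. One check of the offset from the line, then I'll hand in.

Run:
```python
from h import *
hub=np.array([.5996,-.0847]);T=lambda u,v,z:at("top",225+u/4,120+v/4,z)[:2]-hub
m=T(588,232,.095);m/=np.linalg.norm(m);p=T(355,255,.093);y=m[0]*p[1]-m[1]*p[0]
print(p@m,y)
if abs(y)<.012 and p@m>.05: print(env.sign_off())
```

```text
0.061474441266815616 0.001937166676672603
the job is handed in; nothing more can be done
None
```

The stand is turned and the job handed in: by the last camera check the cream pot is about 2 mm off the line to the mug and 61 mm out from the axis, everything stands upright, and the mug and the other things in view are where they were.

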